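Raking light on the fox skull

ROBOT

A 6-joint arm with a two-finger parallel gripper is mounted at the origin on the work surface. World frame = base frame: x ahead of the robot, y to its left, z up, the work surface at z = 0. Lengths are in mm, angles in rad, forces in N, time in s.
With the tool pointing down it reaches from about 350 to 875 mm from the base axis. Payload 4.2 kg.
Tool frame: the origin (TCP) lies midway between the tips of the shut fingers; the grasp point (between the pads) lies 19 mm behind it (arm.hold_point_z is the z of the grasp point in the tool frame, in mm); z points along the fingers, y is the direction in which the jaws open and shut (so a half turn about z gives the same grasp; the last joint's range is limited). The gripper opens to 85 mm and grips with 20 to 120 N. Pads are 22 mm wide; open, the fingers measure 114 mm over their backs; the gripper's body (76 mm by 85 mm) begins 54 mm behind the grasp point. The pads swing forward as they close: fully open they stand 13 mm farther back than shut.
Start: joints at [1.37, 0.385, 0.008, 0, -1.194, -0.259], TCP at [277.322, 560.082, 231.312] pointing down, gripper open.
Joint ranges: [-3.14, 3.14], [-1.21, 2.06], [-1.07, 1.41], [-3.16, 2.05], [-2.99, -0.16], [-3.1, 3.1]. Speed limits (rad/s): [2.79, 2.79, 3.14, 3.14, 3.14, 3.14].

INTERFACE

Orientations are given as a unit quaternion [x, y, z, w].
In Python, from bench import sensors, optics, workorder, arm gives the robot as it stands. The module is installed in compiled form; this text tells all that it offers.
- The arm moves only by the tool servo_tool, never from a script. Its argument "deltas" is one flat list of numbers, 7 for each row, row after row: the turn, a rotation vector about the tool's x, y, z in rad, then the shift along the tool's x, y, z in m, then the finger opening in m, from 0 to 0.0854. A call has 1 to 20 rows; each row shifts and turns the commanded pose from where the row before left it, along the tool's axes as they then stand; what a row does not reach is not made up. A row lasts 1/12 s, in which the tool goes at most 41.7 mm and 7.16 degrees, less where a joint would pass 70% of its speed; a pose out of reach is approached as far as the arm can. A call is refused whole if a number of a shift passes 0.0417 or a number of a turn 0.125, either way. A call with a gripper value outside its range is refused whole. The fingers move at their own pace and stop on an object; the grip force is fixed at half the most. Time passes only in rows, so rows that do not move let the fingers close. It gives the time, the measured TCP pose, the force and the opening at its end, in the units of the state.
- sensors.read_state(): the state, without advancing time (a new reading comes with each control period).
- optics.get_image(name): name is "scene" or "top"; returns a dict with "img" (400x640x3 uint8, red, green, blue), "fov_y" (degrees; the focal length in pixels is half the picture's height over the tangent of half this angle, whatever the lens; pixels are square), "cx", "cy" (the principal point, pixels), "distortion" ([k1, k2, p1, p2, k3] as OpenCV has them; the pictures are not rectified), "R" (3x3) and "t" (3): a world point X has camera coordinates R X + t. Camera axes: x right, y down, z forward; pixel columns grow to the right and rows downward; lengths in mm; the calibration is good to about 2 mm. A picture is of the moment at which its call begins. There is no depth.
- workorder.job_done(): hands the job in, once; it reports no verdict.
The state is a dict: "clock": time; "joints": joint angles; "joint_vel": joint speeds; "joint_efforts": joint torques, N m; "position": TCP position; "ee_rot": TCP orientation; "contact_force": force on the tool from outside, world axes, zero at the start; "wrist_torque": the same for the moment, N m; "gripper_width": finger opening in mm.
Only numpy, scipy, OpenCV 4.12 (cv2) and the standard library are available. Lean on these libraries where they do the work, as an engineer would, in place of code of your own. Each camera call takes 0.05 s, during which the arm holds its last target. There are 200 camera calls.

TASK

Prepare the fox skull for a raking-light inspection: first turn the lamp dimmer knob down until its pointer is on the one long mark of the scale and leave it there. Then draw the torch straight up out of its desk holder, tilt it to about 45 degrees and hold it raised with its lens end pointing obliquely down at the middle of the skull, the lens about 10 cm away from the middle of the skull. Touch neither the skull nor its plinth, leave the jar, brush and book where they are, and finish still holding the torch steady in the gripper in that attitude.

Things in the scene. Friction and masses are not known exactly. Their poses are not given: they have to be found in the camera images.
- torch: dark metal torch, 130 mm long, 0.10 to 0.20 kg, round, upright in its holder LENS END DOWN. Origin: centre of the lens face, 10 mm above the counter at the start. z runs along it from lens to tail (it shines along -z). From the lens: head 28 mm diameter to 35 mm, taper to 46 mm, smooth barrel 22 mm diameter from 46 to 124 mm, tail end at 130 mm. Centre of mass about 55 mm from the lens
- holder: fixed grey plastic block 75 x 75 mm, 55 mm high, with a round vertical well in its top, 31 mm diameter and 45 mm deep, in which the torch stands loosely. Origin: centre of its underside, on the counter; z up. The torch must rise 45 mm to be clear
- dimmer: fixed white box 110 x 110 mm, 40 mm high, the knob in the middle of its top, ringed by black ticks. Origin: centre of its underside, on the counter; z up. 12 ticks, every 0.4 rad from the box's -x direction (knob value 0) clockwise seen from above; 11 are 6 mm long; the one at 1.2 rad is 16 mm long and twice as wide: the long mark
- knob (a joint): dimmer knob angle, rad, 0 to 4.4, growing clockwise seen from above (brighter); turning down is counter-clockwise. At 0 the pointer points to the dimmer box's -x direction; at 1.2 it is on the long mark. Starts between 2.0 and 2.7. Stays where it is left; friction about 0.03 N m
- knob_grip (a point): on the knob's axis at the height to grip, 77 mm above the counter; turns with the knob. Black disc of 44 mm diameter (top 54 mm above the counter) carrying an upright grip bar 42 mm long, 14 mm thick, top 84 mm above the counter. The bar lies along the point's x axis; the white pointer line is on top of the bar at its -x end
- specimen: bone-coloured fox skull about 130 mm long, 75 mm wide, mounted on a dark wooden plinth 170 x 100 x 22 mm, together about 95 mm high, 0.6 kg, standing loose on the counter. Origin: centre of the plinth's underside; snout towards its -x, z up
- skull_mid (a point): the middle of the skull, 58 mm above the counter over the centre of the plinth: the point to aim the torch at
- jar: bystander: amber glass jar with black lid, 68 mm diameter, 95 mm high; origin at the centre of its underside
- brush: bystander: dusting brush lying flat on the counter, about 0.2 m long; origin on its underside
- book: bystander: blue book lying flat, 150 x 105 x 22 mm; origin at the centre of its underside
There are look-alikes about, which are no part of the job. What is shaped like the holder but green or pink is not meant. There is more than one size of the torch; the job needs the larger.

How it is judged (in metres and radians):
On the way, in this order (a step that is already met when the one before it is completed fails the run):
1. the dimmer pointer is on the long mark (value of joint knob between 1.06 and 1.34 rad and contact force between the fingers and knob below 0.1 N), for 0.2 s.
2. the torch is drawn clear of its holder, in the fingers (height (world z) of torch above 0.06 m and contact force between the fingers and torch above 1 N), for 0.2 s.
At the end, for the whole second after the job is handed in: Dimmer within 0.14 rad of the long mark. Torch held still in the gripper, touching nothing else: lens over 75 mm up, tilted 30 to 60 degrees, beam axis within 35 mm (its x and y) of the skull's middle, lens 60 to 150 mm from it along the beam. Skull within 10 mm of its place (value of joint knob between 1.06 and 1.34 rad and contact force between the fingers and torch above 1 N and height (world z) of torch above 0.075 m and angle between torch's own z axis and vertical between 0.52 and 1.05 rad and x of skull_mid in the frame of torch between -0.035 and 0.035 m and y of skull_mid in the frame of torch between -0.035 and 0.035 m and z of skull_mid in the frame of torch between -0.15 and -0.06 m and contact force between torch and specimen below 0.1 N and contact force between torch and holder below 0.1 N and contact force between torch and dimmer below 0.1 N and contact force between torch and jar below 0.1 N and linear speed of torch below 0.03 m/s and angular speed of torch below 0.2 rad/s and angle between specimen's own z axis and vertical below 0.05 rad and distance of specimen from where it was at the start of the episode below 0.01 m); the arm keeps its last pose, push and grip.
It fails at once if the skull or its plinth is touched or shifted (distance of specimen from where it was at the start of the episode above 0.01 m or contact force between any of the arm, the fingers, torch and specimen above 0.5 N).
It fails at once if the jar, brush or book is displaced (distance of any of jar, brush, book from where it was at the start of the episode above 0.03 m or angle between jar's own z axis and vertical above 0.3 rad).
It also fails if it takes over 48 s, if anything falls off the work surface, if the arm or the gripper's body presses on something with over 40 N, if the wrist force passes 120 N, or if a joint passes its speed limit or range.

## Working session

There is one attempt and no reset: what is moved stays moved. The work goes in short steps, Python scripts to look and compute and a tool call to move; the robot and the scene stay as the last step left them, time stands still between calls to the robot, and variables do not carry over. Pictures are saved under pics/ and viewed, about 8 in all and at most 12, crops included, and the job is handed in when it is done.

Besides the shell and the picture viewer there is one more tool, called after "Request:" by a JSON object that holds its "api" and its "payload". servo_tool: Moves the arm, as the interface text tells. Its arguments: {"type":"object","properties":{"deltas":{"type":"array","items":{"type":"number"}}},"required":["deltas"]}

```bash
mkdir -p pics; cat > h.py <<'E'
import numpy as np, cv2
from bench import sensors, optics, workorder, arm
from scipy.spatial.transform import Rotation as Ro
def get(n):
    d=optics.get_image(n); f=200/np.tan(np.radians(d['fov_y'])/2)
    d['K']=np.array([[f,0,d['cx']],[0,f,d['cy']],[0,0,1.]]); d['D']=np.array(d['distortion'],float)
    d['R']=np.array(d['R']);d['t']=np.array(d['t']);return d
def ray(d,p):
    u=cv2.undistortPoints(np.array(p,float).reshape(-1,1,2),d['K'],d['D']).reshape(-1,2)
    v=np.c_[u,np.ones(len(u))]@d['R']; return -d['R'].T@d['t'],v/np.linalg.norm(v,axis=1)[:,None]
def onz(d,p,z):
    c,v=ray(d,p); return c+v*((z-c[2])/v[:,2])[:,None]
def proj(d,X):
    return cv2.projectPoints(np.array(X,float).reshape(-1,1,3),cv2.Rodrigues(d['R'])[0],d['t'],d['K'],d['D'])[0].reshape(-1,2)
def save(d,n,crop=None,s=1):
    im=d['img'][:,:,::-1]
    if crop: x0,y0,x1,y1=crop; im=im[y0:y1,x0:x1]
    cv2.imwrite('pics/'+n,cv2.resize(im,None,fx=s,fy=s,interpolation=cv2.INTER_CUBIC))
E
python3 - <<'E'
from h import *
for n in('scene','top'):
    d=get(n); save(d,n+'0.png'); print(n,d['fov_y'],d['cx'],d['cy'],d['D'],(-d['R'].T@d['t']).round(),d['R'].round(2).tolist())
print(sensors.read_state(),arm.hold_point_z)
E
```

```text
scene 53.18488587797389 322.64632261865995 196.13285795466203 [-0.03916187  0.          0.          0.          0.        ] [1405. -163.  627.] [[0.13, 0.99, 0.0], [0.52, -0.07, -0.85], [-0.84, 0.11, -0.52]]
top 51.35404166906615 317.86576328734617 191.69149419852639 [-0.01125269  0.          0.          0.          0.        ] [ 442.  -51. 1254.] [[-0.02, -1.0, -0.02], [-1.0, 0.03, -0.06], [0.06, 0.02, -1.0]]
{'clock': 0.1, 'joints': array([ 1.36960781e+00,  3.85492746e-01,  6.75684726e-03, -4.58448732e-04,
       -1.19398497e+00, -2.58607545e-01]), 'joint_vel': array([-0.00086072, -0.00191706,  0.00330878,  0.00178784, -0.00333889,
       -0.00083695]), 'joint_efforts': array([-1.13409518e-03, -3.93321705e+01,  1.88927060e+01,  4.19790924e+00,
       -2.62400805e-03,  2.43364454e-06]), 'position': array([277.09612827, 559.63422114, 230.31737617]), 'ee_rot': array([ 9.73669893e-01, -2.27960454e-01, -1.85351031e-04,  9.67989107e-04]), 'contact_force': array([-0.34039618,  0.31280253, -0.86539061]), 'wrist_torque': array([-0.03090713,  0.00260283, -0.00877867]), 'gripper_width': 85.39106525500402} -18.700000000000003
```

View pics/top0.png

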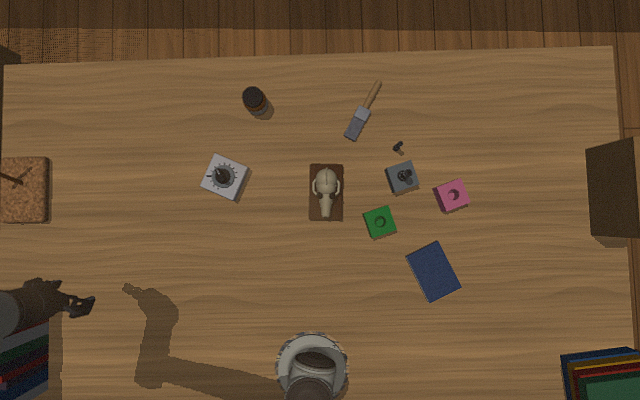

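View pics/scene0.png

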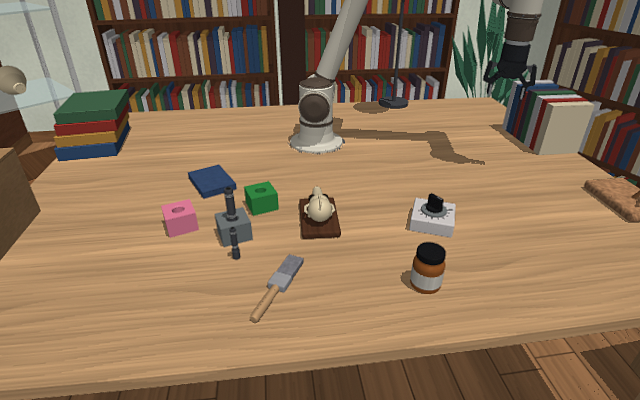

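Top view: the grey holder with the large torch is at (402,177). Its look-alikes are the small torch at (398,147), the green holder at (380,222) and the pink one at (452,195). The dimmer is at (224,177), skull (326,191), jar (255,101), brush (362,112) and book (433,271). I choose the grey holder and the torch standing in it, and check this in a close crop.

```bash
python3 - <<'E'
from h import *
d=get('top'); s=get('scene')
a=cv2.resize(d['img'][145:210,190:260,::-1],None,fx=8,fy=8,interpolation=cv2.INTER_CUBIC)[:520,:400]
def c(im,x0,y0,x1,y1,W,H): return cv2.resize(im[y0:y1,x0:x1,::-1],(W,H),interpolation=cv2.INTER_CUBIC)
top=np.hstack([c(d['img'],195,148,255,208,400,400)*1,c(d['img'],370,130,430,205,320,400)])
bot=np.hstack([c(s['img'],205,180,265,265,141,200),c(s['img'],400,185,465,240,236,200),c(d['img'],295,155,360,230,173,200),c(s['img'],290,180,350,245,170,200)])
top=cv2.convertScaleAbs(top,alpha=1.5); 
cv2.imwrite('pics/crop1.png',np.vstack([top,bot]))
# masks
hsv=cv2.cvtColor(d['img'],cv2.COLOR_RGB2HSV)
def rect(m,box,z,nm):
    M=np.zeros(m.shape,np.uint8); x0,y0,x1,y1=box; M[y0:y1,x0:x1]=m[y0:y1,x0:x1]*255
    M=cv2.morphologyEx(M,cv2.MORPH_CLOSE,np.ones((3,3)))
    cs=max(cv2.findContours(M,0,2)[0],key=cv2.contourArea)
    h=cv2.convexHull(cs).reshape(-1,2)
    P=onz(d,h,z)[:,:2].astype(np.float32); print(nm,cv2.minAreaRect(P),cv2.boundingRect(cs))
H,S,V=[hsv[...,i].astype(int) for i in range(3)]
rect((S<40)&(V>120),(190,140,260,210),40,'dimmer')
rect((S<70)&(V>70)&(V<190),(380,152,425,200),55,'holder')
rect((V<90)&(H<20)|((S<110)&(V>140)),(300,155,355,228),22,'plinth')
rect((V<90),(235,80,275,125),95,'jar')
for p in[(224,190),(400,190),(402,165),(335,210),(312,170)]: print(p,hsv[p[1],p[0]])
E
```

```text
dimmer ((573.2675170898438, 245.65536499023438), (106.76419067382812, 106.48078918457031), 65.18372344970703) (200, 153, 47, 47)
holder ((559.4652709960938, -278.279052734375), (74.90992736816406, 76.27931213378906), 17.011722564697266) (386, 160, 34, 32)
plinth ((518.2798461914062, -56.272613525390625), (100.78592681884766, 169.47576904296875), 88.37906646728516) (309, 164, 35, 58)
jar ((772.329345703125, 132.72293090820312), (108.59937286376953, 64.42398834228516), 43.24553680419922) (242, 86, 32, 34)
(224, 190) [  0   9 147]
(400, 190) [19 47 86]
(402, 165) [120   3  89]
(335, 210) [ 13 129  75]
(312, 170) [ 15 162  77]
```

View pics/crop1.png

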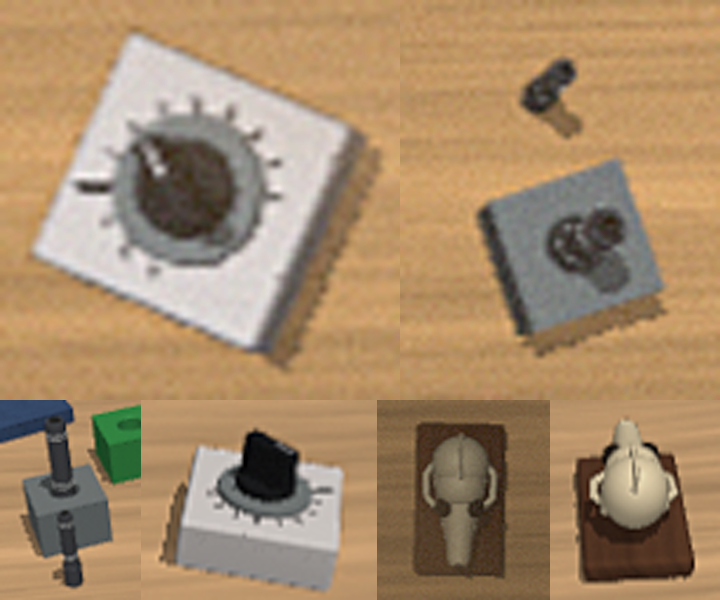

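The crop shows the dimmer's long mark pointing image-left at (207,176), with the white pointer end up-left at about (217,171). The grey holder carries the large torch. The small torch stands on the counter behind it and is not in the holder.

```bash
python3 - <<'E'
from h import *
d=get('top'); s=get('scene')
k=60/400
f=lambda x,y:(195+x*k-.5+.5*k,148+y*k-.5+.5*k)
C=onz(d,[f(192,190)],40)[0]
print('ring centre est',C)
for nm,a,b,z in[('mark',f(78,187),f(110,187),40)]:
    P=onz(d,[a,b],z); v=P[0]-P[1]; print(nm,P.round(1),np.degrees(np.arctan2(v[1],v[0])), np.degrees(np.arctan2(*(P[0]-[573.3,245.7,0])[[1,0]])))
# bright pointer pixels
im=d['img'][160:185,208:235].astype(int).min(2)
P=onz(d,[f(146,146),f(160,172)],84); v=P[0]-P[1]
print(P.round(1),np.degrees(np.arctan2(v[1],v[0])), [np.degrees(np.arctan2(*(p-[573.3,245.7,0])[[1,0]])) for p in P])
print(proj(d,[573.3,245.7,84]),proj(d,[573.3,245.7,40]),proj(s,[573.3,245.7,84]))
# torch: scene view tail top ; top view tail
print('torch exp', proj(d,[[559.5,-278.3,140],[559.5,-278.3,55]]),proj(s,[[559.5,-278.3,140],[559.5,-278.3,55]]))
t=cv2.resize(d['img'][160:195,385:420,::-1],None,fx=10,fy=10,interpolation=cv2.INTER_CUBIC)
u=cv2.resize(d['img'][160:195,205:240,::-1],None,fx=10,fy=10,interpolation=cv2.INTER_CUBIC)
w=cv2.resize(s['img'][180:250,210:255,::-1],(225,350),interpolation=cv2.INTER_CUBIC)
w2=cv2.resize(s['img'][190:215,418:453,::-1],(350,250),interpolation=cv2.INTER_CUBIC)
r=np.zeros((250,700,3),np.uint8); r[:,:350]=w2
cv2.imwrite('pics/crop2.png',cv2.convertScaleAbs(np.vstack([np.hstack([t[:,:350],u])[:,:700],r]),alpha=1.7))
cv2.imwrite('pics/crop3.png',w)
E
```

```text
ring centre est [572.90620653 244.633563    40.        ]
mark [[575.6 295.3  40. ]
 [575.2 281.1  40. ]] 88.48531995106015 87.37123060012932
[[587.5 253.4  84. ]
 [576.2 247.5  84. ]] 27.57049725141304 [np.float64(28.49492615523253), np.float64(31.903487937993116)]
[[219.22453584 174.38671347]] [[223.01346173 175.95143697]] [[436.03189544 197.26192575]]
torch exp [[408.43735667 172.21174391]
 [402.5502568  175.44921676]] [[227.92217325 189.35010929]
 [232.07587959 218.51302642]]
```

View pics/crop2.png

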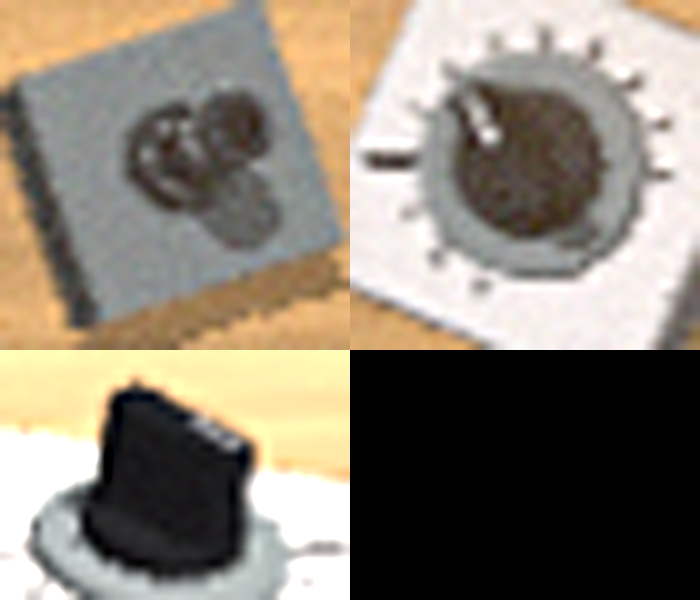

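Request:
{"api": "servo_tool", "payload": {"deltas": [0, 0, 0, 0.0337, 0.0125, 0.0083, 0.085, 0, 0, 0, 0.0337, 0.0125, 0.0083, 0.085, 0, 0, 0, 0.0337, 0.0125, 0.0083, 0.085, 0, 0, 0, 0.0337, 0.0125, 0.0083, 0.085, 0, 0, 0, 0.0337, 0.0125, 0.0083, 0.085, 0, 0, 0, 0.0337, 0.0125, 0.0083, 0.085, 0, 0, 0, 0.0337, 0.0125, 0.0083, 0.085, 0, 0, 0, 0.0337, 0.0125, 0.0083, 0.085, 0, 0, 0, 0.0337, 0.0125, 0.0083, 0.085, 0, 0, 0, 0.0337, 0.0125, 0.0083, 0.085, 0, 0, 0, 0.0337, 0.0125, 0.0083, 0.085, 0, 0, 0, 0.0337, 0.0125, 0.0083, 0.085]}}

```text
clock: 1.3
position: [574.2, 244.8, 131.4]
ee_rot: [0.974, -0.228, 0.0, -0.0]
contact_force: [0.3, 0.4, -0.3]
gripper_width: 84.8
```

Request:
{"api": "servo_tool", "payload": {"deltas": [0, 0, 0.12, 0, 0, 0, 0.085, 0, 0, 0.12, 0, 0, 0, 0.085, 0, 0, 0.12, 0, 0, 0, 0.085, 0, 0, 0.12, 0, 0, 0, 0.085, 0, 0, 0.12, 0, 0, 0, 0.085, 0, 0, 0.12, 0, 0, 0, 0.085, 0, 0, 0.12, 0, 0, 0, 0.085, 0, 0, 0.12, 0, 0, 0, 0.085, 0, 0, 0.12, 0, 0, 0, 0.085, 0, 0, 0.12, 0, 0, 0, 0.085, 0, 0, 0.12, 0, 0, 0, 0.085, 0, 0, 0.12, 0, 0, 0, 0.085, 0, 0, 0.12, 0, 0, 0, 0.085, 0, 0, 0.12, 0, 0, 0, 0.085, 0, 0, 0.12, 0, 0, 0, 0.085, 0, 0, 0.12, 0, 0, 0, 0.085, 0, 0, 0.12, 0, 0, 0, 0.085, 0, 0, 0.12, 0, 0, 0, 0.085, 0, 0, 0, 0, 0, 0, 0.085]}}

```text
clock: 2.88
position: [573.1, 246.2, 131.6]
ee_rot: [-0.257, 0.966, -0.0, -0.0]
contact_force: [-0.1, 0.2, -0.2]
gripper_width: 85.1
```

```bash
cat >> h.py <<'E'
def st():
    s=sensors.read_state(); R=Ro.from_quat(s['ee_rot']).as_matrix()
    print('t',s['clock'],'p',s['position'].round(1),'j',s['joints'].round(2),'yawx',np.degrees(np.arctan2(R[1,0],R[0,0])).round(1),'z',R[:,2].round(3),'F',s['contact_force'].round(1),'w',round(s['gripper_width'],1)); return s,R
E
python3 - <<'E'
from h import *
s=get('scene')
P=onz(s,[(431.0,193.6),(443,199.8),(437.5,195)],84);v=P[1]-P[0];print(P.round(1),np.degrees(np.arctan2(v[1],v[0])))
S,R=st()
print(R.T@(np.array([573.3,245.7,60])-S['position']))
E
```

```text
[[554.  239.3  84. ]
 [587.5 259.   84. ]
 [563.  253.7  84. ]] 30.36410988704445
t 2.9333 p [573.1 246.2 131.6] j [ 0.66  0.47 -0.13 -0.   -0.98 -1.71] yawx -150.0 z [-0. -0. -1.] F [0.5 0.1 0.1] w 85.1
[ 0.09086449 -0.50624498 71.63430869]
```

Request:
{"api": "servo_tool", "payload": {"deltas": [0, 0, 0, 0, 0, 0.012, 0.085, 0, 0, 0, 0, 0, 0.012, 0.085, 0, 0, 0, 0, 0, 0.012, 0.085, 0, 0, 0, 0, 0, 0.012, 0.06, 0, 0, 0, 0, 0, 0.012, 0.05, 0, 0, 0, 0, 0, 0.011, 0.04, 0, 0, 0, 0, 0, 0, 0, 0, 0, 0, 0, 0, 0, 0, 0, 0, 0, 0, 0, 0, 0, 0, 0, 0, 0, 0, 0, 0, 0, 0, 0, 0, 0, 0, 0, 0, 0, 0, 0, 0, 0, 0]}}

```text
clock: 3.93
position: [573.3, 246.7, 61.3]
ee_rot: [-0.258, 0.966, 0.0, 0.001]
contact_force: [-0.9, 2.2, 0.2]
gripper_width: 12.7
```

```bash
python3 - <<'E'
from h import *
st()
E
```

```text
t 3.9333 p [573.3 246.7  61.3] j [ 0.67  0.54 -0.2  -0.   -0.83 -1.71] yawx -150.1 z [ 0.001  0.001 -1.   ] F [-0.9  2.2  0.2] w 12.7
```

Request:
{"api": "servo_tool", "payload": {"deltas": [0, 0, -0.1, 0, 0, 0, 0, 0, 0, -0.1, 0, 0, 0, 0, 0, 0, -0.1, 0, 0, 0, 0, 0, 0, -0.1, 0, 0, 0, 0, 0, 0, -0.1, 0, 0, 0, 0, 0, 0, -0.1, 0, 0, 0, 0, 0, 0, -0.1, 0, 0, 0, 0, 0, 0, -0.1, 0, 0, 0, 0, 0, 0, -0.1, 0, 0, 0, 0, 0, 0, -0.1, 0, 0, 0, 0, 0, 0, 0, 0, 0, 0, 0, 0, 0, 0, 0, 0, 0, 0]}}

```text
clock: 4.93
position: [571.7, 247.7, 61.3]
ee_rot: [-0.69, 0.724, 0.001, 0.0]
contact_force: [-6.4, 5.8, 3.0]
gripper_width: 13.0
```

Request:
{"api": "servo_tool", "payload": {"deltas": [0, 0, 0, 0, 0, 0, 0.05, 0, 0, 0, 0, 0, 0, 0.05, 0, 0, 0, 0, 0, 0, 0.05, 0, 0, 0, 0, 0, 0, 0.05, 0, 0, 0, 0, 0, 0, 0.05, 0, 0, 0, 0, 0, -0.03, 0.05, 0, 0, 0, 0, 0, -0.04, 0.05, 0, 0, 0, 0, 0, -0.04, 0.05, 0, 0, 0, 0, 0, -0.04, 0.05]}}

```text
clock: 5.68
position: [573.0, 245.6, 212.3]
ee_rot: [-0.689, 0.724, -0.0, -0.0]
contact_force: [1.2, 1.8, -0.3]
gripper_width: 50.1
```

Request:
{"api": "servo_tool", "payload": {"deltas": [0, 0, 0, 0, -0.04, 0, 0.05, 0, 0, 0, 0, -0.04, 0, 0.05, 0, 0, 0, 0, -0.04, 0, 0.05, 0, 0, 0, 0, -0.04, 0, 0.05, 0, 0, 0, 0, 0, 0, 0.05]}}

```text
clock: 6.1
position: [738.3, 236.5, 204.5]
ee_rot: [-0.688, 0.726, 0.0, -0.002]
contact_force: [-1.1, 0.2, -3.9]
gripper_width: 49.9
```

```bash
python3 - <<'E'
from h import *
st()
d=get('top'); s=get('scene')
a=cv2.resize(d['img'][155:200,200:245,::-1],None,fx=8,fy=8,interpolation=cv2.INTER_CUBIC)
b=cv2.resize(s['img'][185:230,410:455,::-1],None,fx=8,fy=8,interpolation=cv2.INTER_CUBIC)
cv2.imwrite('pics/crop4.png',cv2.convertScaleAbs(np.hstack([a,b]),alpha=1.5))
E
```

```text
t 6.1 p [738.3 236.5 204.5] j [ 0.52  0.67  0.43  0.   -1.33 -0.57] yawx -93.0 z [-0.003 -0.003 -1.   ] F [-1.1  0.2 -3.9] w 49.9
```

View pics/crop4.png

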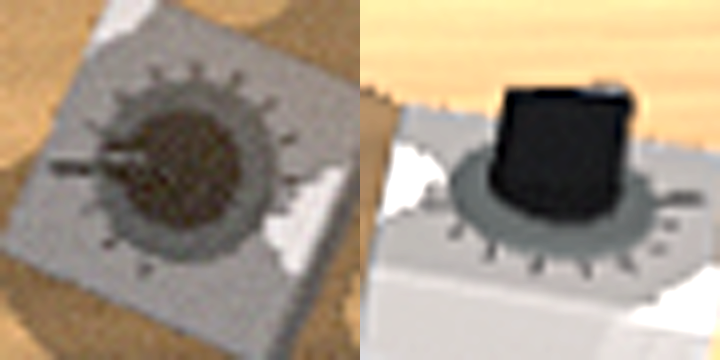

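```bash
python3 - <<'E'
from h import *
d=get('top'); s=get('scene')
g=d['img'].astype(int).min(2)
print(g[169:181,208:225]); 
p=onz(d,[(213,174),(215,174)],84); print(p)
# bar top edge in scene: top ends approx
P=onz(s,[(428.0,195.8),(443.2,196.8)],84);v=P[1]-P[0];print(P.round(1),np.degrees(np.arctan2(v[1],v[0])))
S,R=st()
print('to torch',R.T@(np.array([560,-278.3,0])-S['position']))
E
```

```text
[[ 92  96  92  93  96  94  72  56  58  60  59  36  26  29  28  34  40]
 [ 94  98  88  73  90  83  59  61  64  61  37  25  20  21  37  25  29]
 [ 91  93  95  83  69  52  68  62  50  39  25  24  33  27  25  32  29]
 [ 93  93  92  97  71  40  41  52  34  23  26  31  30  29  42  20  31]
 [ 98  91  97  96  65  26  13  32  25  32  37  30  31  36  32  26  31]
 [101 100 101  95  59  62  80  73  59  61  39  27  23  39  36  31  31]
 [ 54  50  56  60  51  36  46  38  46  47  40  32  14  36  32  25  30]
 [ 43  52  41  56  50  21  16  19  35  27  38  22  13  28  28  38  32]
 [ 90  93  92  83  70  50  36  23  25  23  21  25  20  38  20  25  29]
 [ 96  98 101  86  71  55  57  44  27  17  13  25  34  26  27  35  17]
 [ 91  92  96  87  70  57  71  56  28  25  33  14  21  29  25  14  30]
 [ 93  97  83  82  64  59  53  60  48  15  27  30  34  30  38  28  37]]
[[574.87483411 263.46543787  84.        ]
 [574.72332119 257.75250501  84.        ]]
[[563.6 227.5  84. ]
 [573.6 265.2  84. ]] 75.21218027076036
t 6.3 p [732.5 238.1 210.6] j [ 0.52  0.65  0.41  0.   -1.33 -0.57] yawx -92.8 z [-0.001 -0.001 -1.   ] F [-0.3 -0.3  0. ] w 50.2
to torch [524.09944216 146.84673445 210.95259053]
```

Pointer readings of about 85–87° agree with the long mark at about 87°, so the knob is set. Next I move over the torch.

Request:
{"api": "servo_tool", "payload": {"deltas": [0, 0, 0, 0.0374, 0.0105, 0, 0.085, 0, 0, 0, 0.0374, 0.0105, 0, 0.085, 0, 0, 0, 0.0374, 0.0105, 0, 0.085, 0, 0, 0, 0.0374, 0.0105, 0, 0.085, 0, 0, 0, 0.0374, 0.0105, 0, 0.085, 0, 0, 0, 0.0374, 0.0105, 0, 0.085, 0, 0, 0, 0.0374, 0.0105, 0, 0.085, 0, 0, 0, 0.0374, 0.0105, 0, 0.085, 0, 0, 0, 0.0374, 0.0105, 0, 0.085, 0, 0, 0, 0.0374, 0.0105, 0, 0.085, 0, 0, 0, 0.0374, 0.0105, 0, 0.085, 0, 0, 0, 0.0374, 0.0105, 0, 0.085, 0, 0, 0, 0.0374, 0.0105, 0, 0.085, 0, 0, 0, 0.0374, 0.0105, 0, 0.085]}}

```text
clock: 7.47
position: [558.8, -278.0, 213.1]
ee_rot: [-0.69, 0.724, -0.001, 0.001]
contact_force: [0.7, 0.0, 0.4]
gripper_width: 85.0
```

Request:
{"api": "servo_tool", "payload": {"deltas": [0, 0, 0.117, 0, 0, 0, 0.085, 0, 0, 0.117, 0, 0, 0, 0.085, 0, 0, 0.117, 0, 0, 0, 0.085, 0, 0, 0.117, 0, 0, 0, 0.085, 0, 0, 0.117, 0, 0, 0, 0.085, 0, 0, 0.117, 0, 0, 0, 0.085, 0, 0, 0.117, 0, 0, 0, 0.085, 0, 0, 0.117, 0, 0, 0, 0.085, 0, 0, 0.117, 0, 0, 0, 0.085, 0, 0, 0.117, 0, 0, 0, 0.085, 0, 0, 0.117, 0, 0, 0, 0.085, 0, 0, 0.117, 0, 0, 0, 0.085, 0, 0, 0.117, 0, 0, 0, 0.085, 0, 0, 0, 0, 0, 0, 0.085, 0, 0, 0, 0, 0, 0, 0.085]}}

```text
clock: 8.72
position: [559.9, -276.6, 212.4]
ee_rot: [-0.002, 1.0, -0.0, 0.001]
contact_force: [-0.2, -0.2, 0.4]
gripper_width: 84.9
```

```bash
python3 - <<'E'
from h import *
S,R=st()
print('to torch',R.T@(np.array([560,-278.5,81])-S['position']))
s=get('scene'); save(s,'s5.png',(150,120,390,270),3)
E
```

```text
t 8.7167 p [ 559.9 -276.6  212.4] j [-0.2   0.4  -0.02  0.   -1.15 -1.37] yawx -179.7 z [ 0.002 -0.001 -1.   ] F [-0.2 -0.2  0.4] w 84.9
to torch [  0.24546519  -1.77507167 131.3680653 ]
```

View pics/s5.png

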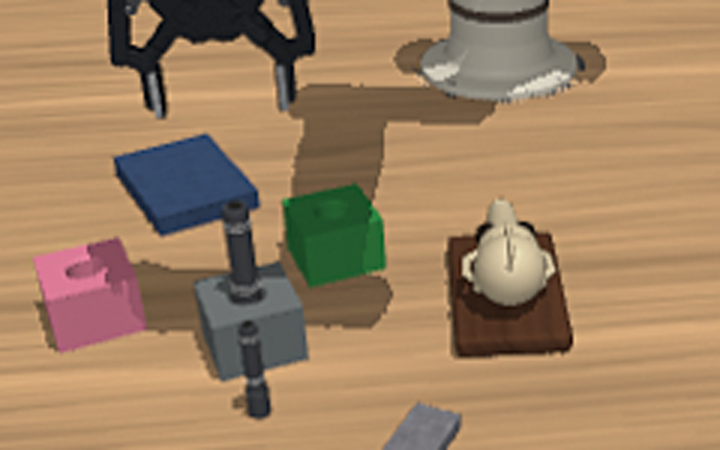

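The fingers straddle the large torch along y. The small torch and the pink and green holders are clear of them, so I descend and close.

Request:
{"api": "servo_tool", "payload": {"deltas": [0, 0, 0, 0, -0.0018, 0.02, 0.085, 0, 0, 0, 0, 0, 0.02, 0.085, 0, 0, 0, 0, 0, 0.02, 0.085, 0, 0, 0, 0, 0, 0.02, 0.085, 0, 0, 0, 0, 0, 0.02, 0.085, 0, 0, 0, 0, 0, 0.02, 0.085, 0, 0, 0, 0, 0, 0.011, 0.085, 0, 0, 0, 0, 0, 0, 0.05, 0, 0, 0, 0, 0, 0, 0, 0, 0, 0, 0, 0, 0, 0, 0, 0, 0, 0, 0, 0, 0, 0, 0, 0, 0, 0, 0, 0, 0, 0, 0, 0, 0, 0, 0, 0, 0, 0, 0, 0, 0, 0]}}

```text
clock: 9.93
position: [561.3, -279.4, 81.2]
ee_rot: [-0.001, 1.0, -0.0, 0.001]
contact_force: [-0.3, 0.7, 5.2]
gripper_width: 20.7
```

```bash
python3 - <<'E'
from h import *
st()
E
```

```text
t 9.9333 p [ 561.3 -279.4   81.2] j [-0.2   0.52 -0.17  0.   -0.87 -1.37] yawx -179.9 z [ 0.002 -0.001 -1.   ] F [-0.3  0.7  5.2] w 20.7
```

Gripped at 20.7 mm, which fits the 22 mm barrel. Next is a straight 130 mm lift.

Request:
{"api": "servo_tool", "payload": {"deltas": [0, 0, 0, 0, 0, -0.01, 0, 0, 0, 0, 0, 0, -0.01, 0, 0, 0, 0, 0, 0, -0.01, 0, 0, 0, 0, 0, 0, -0.01, 0, 0, 0, 0, 0, 0, -0.01, 0, 0, 0, 0, 0, 0, -0.01, 0, 0, 0, 0, 0, 0, -0.01, 0, 0, 0, 0, 0, 0, -0.01, 0, 0, 0, 0, 0, 0, -0.015, 0, 0, 0, 0, 0, 0, -0.015, 0, 0, 0, 0, 0, 0, -0.02, 0, 0, 0, 0, 0, 0, -0.02, 0, 0, 0, 0, 0, 0, -0.02, 0, 0, 0, 0, 0, 0, 0, 0, 0, 0, 0, 0, 0, 0, 0, 0, 0, 0, 0, 0, 0, 0, 0]}}

```text
schema error: expected a multiple of 7 numbers
```

```bash
python3 - <<'E'
from h import *
S,R=st()
M=np.array([518.3,-56.3,58]); u=np.array([0,-1,1])/2**.5
T=M+u*(100+71); print('target',T,T-S['position'])
E
```

```text
t 9.9333 p [ 561.3 -279.4   81.2] j [-0.2   0.52 -0.17  0.   -0.87 -1.37] yawx -179.9 z [ 0.002 -0.001 -1.   ] F [-0.3  0.7  5.2] w 20.7
target [ 518.3        -177.21525958  178.91525958] [-43.04252026 102.18797965  97.73894493]
```

Request:
{"api": "servo_tool", "payload": {"deltas": [0, 0, 0, 0, 0, -0.01, 0, 0, 0, 0, 0, 0, -0.01, 0, 0, 0, 0, 0, 0, -0.01, 0, 0, 0, 0, 0, 0, -0.01, 0, 0, 0, 0, 0, 0, -0.01, 0, 0, 0, 0, 0, 0, -0.01, 0, 0, 0, 0, 0, 0, -0.01, 0, 0, 0, 0, 0, 0, -0.01, 0, 0, 0, 0, 0, 0, -0.015, 0, 0, 0, 0, 0, 0, -0.015, 0, 0, 0, 0, 0, 0, -0.015, 0, 0, 0, 0, 0, 0, -0.02, 0, 0, 0, 0, 0, 0, -0.02, 0, 0, 0, 0, 0, 0, 0, 0, 0, 0, 0, 0, 0, 0, 0]}}

```text
clock: 11.18
position: [560.9, -279.2, 246.3]
ee_rot: [-0.0, 1.0, -0.0, 0.002]
contact_force: [0.3, 0.8, -2.6]
gripper_width: 20.6
```

Request:
{"api": "servo_tool", "payload": {"deltas": [-0.08, 0, 0, 0, 0, 0, 0, -0.08, 0, 0, 0, 0, 0, 0, -0.08, 0, 0, 0, 0, 0, 0, -0.08, 0, 0, 0, 0, 0, 0, -0.08, 0, 0, 0, 0, 0, 0, -0.08, 0, 0, 0, 0, 0, 0, -0.08, 0, 0, 0, 0, 0, 0, -0.08, 0, 0, 0, 0, 0, 0, -0.08, 0, 0, 0, 0, 0, 0, -0.065, 0, 0, 0, 0, 0, 0, 0, 0, 0, 0, 0, 0, 0, 0, 0, 0, 0, 0, 0, 0, 0, 0, 0, 0, 0, 0, 0]}}

```text
clock: 12.27
position: [560.4, -279.0, 244.3]
ee_rot: [-0.0, 0.924, 0.382, -0.001]
contact_force: [0.6, 0.1, -0.2]
gripper_width: 20.4
```

```bash
cat > chk.py <<'E'
from h import *
S,R=st()
M=np.array([518.3,-56.3,58]); u=np.array([0,-1,1])/2**.5
T=M+u*(100+71); print('move tool',R.T@(T-S['position']), 'tilt',np.degrees(np.arccos(-R[2,2])))
L=S['position']+71*R[:,2]; print('lens',L.round(1),'M in torch(tool axes)',(R.T@(M-L)).round(1))
E
python3 chk.py
```

```text
t 12.2667 p [ 560.4 -279.   244.3] j [-0.55  0.63  0.47 -0.67 -1.83 -1.06] yawx -179.9 z [-0.001  0.706 -0.708] F [ 0.6  0.1 -0.2] w 20.4
move tool [ 41.97828574  25.91481246 118.1628782 ] tilt 44.91440261988875
lens [ 560.3 -228.8  194. ] M in torch(tool axes) [ 41.7  26.2 218.2]
```

Request:
{"api": "servo_tool", "payload": {"deltas": [0, 0, 0, 0.0105, 0.0065, 0, 0, 0, 0, 0, 0.0105, 0.0065, 0, 0, 0, 0, 0, 0.0105, 0.0065, 0, 0, 0, 0, 0, 0.0105, 0.0065, 0, 0, 0, 0, 0, 0, 0, 0.012, 0, 0, 0, 0, 0, 0, 0.012, 0, 0, 0, 0, 0, 0, 0.012, 0, 0, 0, 0, 0, 0, 0.012, 0, 0, 0, 0, 0, 0, 0.012, 0, 0, 0, 0, 0, 0, 0.012, 0, 0, 0, 0, 0, 0, 0.012, 0, 0, 0, 0, 0, 0, 0.012, 0, 0, 0, 0, 0, 0, 0.012, 0, 0, 0, 0, 0, 0, 0.01, 0, 0, 0, 0, 0, 0, 0, 0, 0, 0, 0, 0, 0, 0, 0, 0, 0, 0, 0, 0, 0, 0]}}

```text
clock: 13.68
position: [518.7, -177.9, 179.8]
ee_rot: [-0.0, 0.924, 0.382, 0.0]
contact_force: [0.1, -0.5, -0.3]
gripper_width: 20.5
```

```bash
python3 chk.py; python3 - <<'E'
from h import *
d=get('top');s=get('scene')
a=cv2.resize(d['img'][145:245,290:440,::-1],(600,400),interpolation=cv2.INTER_CUBIC)[:, :]
b=cv2.resize(s['img'][150:250,190:370,::-1],(720,400),interpolation=cv2.INTER_CUBIC)
cv2.imwrite('pics/f.png',cv2.resize(np.vstack([np.hstack([a,np.zeros((400,120,3),np.uint8)]),b]),None,fx=.75,fy=.75))
S=sensors.read_state();Rm=Ro.from_quat(S['ee_rot']).as_matrix()
L=S['position']+71*Rm[:,2];T=S['position']-59*Rm[:,2];M=[518.3,-56.3,58]
print('scene L,T,M',proj(s,[L,T,M]).round(1),'top',proj(d,[L,T,M]).round(1))
E
```

```text
t 13.6833 p [ 518.7 -177.9  179.8] j [-0.45  0.53  0.13 -0.69 -1.58 -0.98] yawx -180.0 z [-0.     0.706 -0.708] F [ 0.1 -0.5 -0.3] w 20.5
move tool [ 0.36301734 -0.15708903  1.13896703] tilt 44.928076533041335
lens [ 518.7 -127.8  129.6] M in torch(tool axes) [3.000e-01 1.000e-01 1.011e+02]
scene L,T,M [[289.7 180.8]
 [249.8 149.7]
 [317.9 202.6]] top [[352.6 189. ]
 [392.  185.5]
 [326.  191.6]]
```

View pics/f.png

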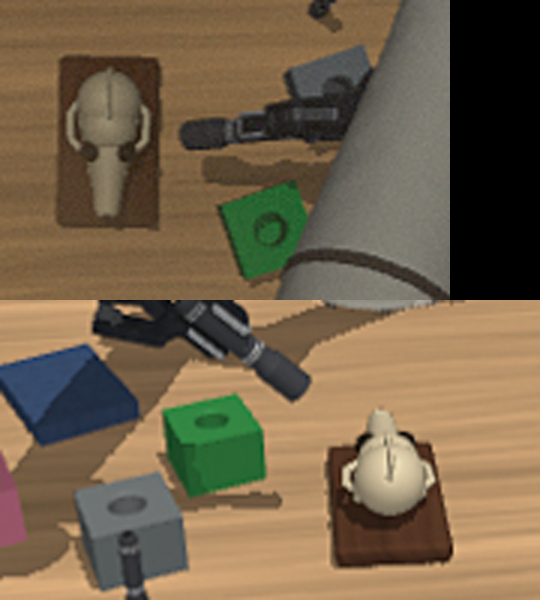

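The torch is held over the empty grey holder. Its lens is at scene (288,178) and top (351,190), within about 3 px of the predicted (290,181) and (353,189), and the axis points at the skull. I hand in now.

```bash
python3 - <<'E'
from h import *
S=st()[0]; print(abs(S['joint_vel']).max())
print(workorder.job_done())
E
```

```text
t 13.7833 p [ 518.7 -178.1  180.1] j [-0.45  0.53  0.13 -0.69 -1.58 -0.98] yawx -180.0 z [ 0.001  0.706 -0.708] F [-1.1  0.  -0.5] w 20.4
0.0027593128074298234
the job is handed in; nothing more can be done
None
```

The job is handed in at 13.8 s on the robot clock, with the dimmer set and the torch held raised and aimed at the skull. No verdict was reported, so this rests on my own checks.

**Dimmer:** I turned the knob 1.0 rad counter-clockwise and let go. The pointer then read 85–87° in world angle, against 86–88° for the long mark. A rough by-eye reading from the scene camera gave 75° instead. I did not rely on it, because it came from low-resolution corners of the bar. I did not look at the knob again before handing in, but nothing went near it afterwards.

**Torch:** I drew the larger torch straight up out of the grey holder. It is held still, with the fingers at 20.4 mm on the 22 mm barrel.
- **Attitude:** the tilt is 44.9° and the lens is about 130 mm above the counter.
- **Aim:** the lens is about 101 mm from the middle of the skull, and the computed beam axis passes within 1 mm of it. These figures come from the arm's pose and the planned grasp height. In both pictures the lens appeared within about 3 px of the predicted place, so the true error may be a few millimetres.

**Everything else:** the last picture shows the torch clear of the skull and plinth. I did not re-measure the positions of the skull, jar, brush or book, but no contact was seen or felt.

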